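# Refit the end board of the jar deck

## Task

The end board of the jar-staging deck was taken out for washing and lies on the table. Put it back: angle its tongue into the groove of the deck, lower it flat so that the joint locks and the board lies level with the deck, ends in line, and let go. Feel your way in with light pressure, never forcing the joint, and leave the jars and the other things on the table where they are.

Things in the scene. Friction and masses are not known exactly. Their poses are not given: they have to be found in the camera images.
- seat (a point): Outermost place of the deck's joint line, mid-length, level with the bearers' tops, 30 mm above the table; axes as the deck; measured on the bearers. The deck boards are screwed down through slots, so their joint line J lies 0 to 14 mm back from here (towards -x), different each time, parallel and at the same height: it must be felt or seen. The boards do not slip in use.
- board: Loose end board, white, 110 x 200 x 24 mm, about 0.6 kg, at first flat on the table. Origin and axes as board_edge. It enters the groove only with the free edge raised some 15 to 25 degrees, then turns down about its top edge on the upper lip; flat, it rests on the bearers, the bead in its recess, 1.5 mm of play in x; its edge face then stands on J.
- board_edge (a point): Middle of the board's tongued long edge: in the edge face, level with the underside. +x points across the board away from the tongue, y along the edge, z up out of the top. Section, mm (x, z): tongue x 0 to -10, z 9.5 to 15.5, round nose; edge face x = 0 up to z = 24; underside at z = 6.7 for x 0 to 12, recess up to z = 11 for x 12 to 22 (for the bead), z = 0 for x 22 to 110.
- board_grip (a point): Where to hold the board: middle of its grey lane rail, 55 mm from the edge face (x), 48 mm above the underside. The rail is 12 mm thick in x, flat-sided, 200 mm long in y, and stands from 24 to 66 mm above the underside.
- tongue (a point): Nose of the board's tongue, mid-length: 10 mm out from the edge face and 12.5 mm above the underside; axes as board_edge. Groove section on the deck, mm (x from J outwards, z from the bearers' tops): upper lip z 17 to 24, face at x = 0; groove z 6 to 17, back wall x = -12; lower lip, top z = 6, out to x = 19, ending in a locking bead, top z = 10 for x 16 to 19, its inner face sloping down to x = 13.5.
- jar_deck0: One of two filled jars (68 mm wide, 112 mm tall) standing on the deck between the two fixed rails. Leave alone. Origin: centre of its underside.
- jar_deck1: The other jar on the deck, same size. Leave alone. Origin: centre of its underside.
- jar_a: Filled jar on the table, same size, in front at the left. Leave alone. Origin: centre of its underside.
- jar_b: Filled jar on the table, same size, in front at the right. Leave alone. Origin: centre of its underside.
- lid_a: Loose jar lid (71 mm wide, 14 mm high) on the table near the loose board's tongue. Leave alone. Origin: centre of its underside.
- lids_b: Stack of three lids (71 mm wide, 43 mm high) on the table near the open end of the deck. Leave alone. Origin: centre of its underside.
- label_roll: Roll of labels (90 mm wide, 50 mm high) on the table at the right. Leave alone. Origin: centre of its underside.
- tape_stand: Tape stand (150 x 60 mm, 104 mm high) on the table at the left. Leave alone. Origin: centre of its underside.
- deck: Jar deck, fixed: two white boards, 110 x 200 x 24 mm each with a grey lane rail 42 mm tall, on two aluminium bearers (28 mm wide, 70 mm either side of the centre line) that run on under the end board's empty place, to x = 103 mm. Origin on the table below the seat point; x points from the joint to the empty place, z up. The plastic lips of the joint are spoilt by more than 30 N.
Things that resemble listed ones, but are neither listed nor needed, are in the scene too. What is shaped like the board but purple is not meant.

How it is judged:
On the way:
1. the nose of the tongue is down at the groove, below the deck's top, while the board is still angled (more than 6 degrees) (angle between tongue's own z axis and vertical above 0.105 rad and x of tongue in the frame of seat below -0.002 m and z of tongue in the frame of seat between 0.005 and 0.017 m and y of tongue in the frame of seat between -0.03 and 0.03 m), for 0.1 s.
At the end, for the whole second after the job is handed in: The board lies locked and at rest: tongued edge 0 to 14 mm back from the seat point, 2.5 mm to spare (only a locked board can lie flat there); underside within 2 mm of the bearers' level; flat and in line within about 1 degree; ends within 6 mm of the deck boards' ends (angle between board_edge's own z axis and vertical below 0.02 rad and angle between the y axis of board_edge and the y axis of seat, either way round below 0.02 rad and x of board_edge in the frame of seat between -0.0165 and 0.0035 m and z of board_edge in the frame of seat between -0.002 and 0.002 m and y of board_edge in the frame of seat between -0.006 and 0.006 m and linear speed of board below 0.01 m/s and angular speed of board below 0.05 rad/s); the robot touches nothing.
It fails at once if the joint is forced: more than 30 N between board and deck (contact force between board and deck above 30 N).
It fails at once if a jar or another bystander is moved by more than 15 mm (distance of any of jar_deck0, jar_deck1, jar_a, jar_b, lid_a, lids_b, label_roll, tape_stand from where it was at the start of the episode above 0.015 m).
It also fails if it takes over 67 s, if anything falls off the work surface, if the arm or the gripper's body presses on something with over 40 N, if the wrist force passes 120 N, or if a joint passes its speed limit or range.

## Robot

A 6-joint arm with a two-finger parallel gripper is mounted at the origin on the work surface. World frame = base frame: x ahead of the robot, y to its left, z up, the work surface at z = 0. Lengths are in m, angles in rad, forces in N, time in s.
With the tool pointing down it reaches from about 0.4 to 0.925 m from the base axis. Payload 12.5 kg.
Tool frame: the origin (TCP) lies midway between the tips of the shut fingers; the grasp point (between the pads) lies 19 mm behind it; x points along the fingers, y is the direction in which the jaws open and shut, and the axes are right-handed (so a half turn about x gives the same grasp; the last joint's range is limited). The gripper opens to 95 mm and grips with 3 to 60 N. Pads are 20 mm wide; open, the fingers measure 119 mm over their backs; the gripper's body (75 mm by 180 mm) begins 59 mm behind the grasp point.
Start: joints at [1.122, 0.491, 1.559, -0, 1.092, -0.106], TCP at [0.21, 0.589, 0.215] pointing down, gripper open.
Joint ranges: [-3.1, 3.1], [-0.84, 2.19], [0.05, 2.79], [-1.13, 4.28], [0.06, 2.93], [-2.69, 2.69]. Speed limits (rad/s): [2.22, 2.22, 2.79, 3.14, 3.14, 3.14].

## Interface

Orientations are given as a rotation vector (axis times angle).
In Python, from station import sensors, imaging, workorder gives the robot as it stands.
- The arm moves only by the tool arm_command, never from a script. Its arguments are lists of equal length, an entry for each row: "grip": the opening, from 0 (shut) to 1 (fully open); "travel": the shift along the tool's x, y, z in mm, a list of three; "delta_rot": the turn, a rotation vector about the tool's x, y, z in degrees, a list of three. A call has 1 to 20 rows; each row is the pose to reach, as a shift and turn from the pose commanded when the call began, along the tool's axes at that moment; what a row does not reach only later rows make up. A row lasts 1/10 s, in which the tool goes at most 50 mm and 8.59 degrees, less where a joint would pass 70% of its speed; a pose out of reach is approached as far as the arm can. A call with a gripper value outside its range is refused whole. The fingers move at their own pace and stop on an object; "squeeze" is the grip in N (left out, the last holds). Time passes only in rows, so rows that repeat a pose let the fingers close. It gives the time, the measured TCP pose, the force and the opening at its end, in the units of the state.
- sensors.state(): the state, without advancing time (a new reading comes with each control period).
- imaging.read_camera(name): name is "scene" or "side" or "wrist"; returns a dict with "img" (400x640x3 uint8, red, green, blue), "mtx" (3x3 intrinsics, pixels), "pose" (4x4, takes a point from camera to world coordinates); the wrist camera has in their place "T_tool_cam" (4x4, takes a point from camera to tool coordinates, whose origin is the TCP and whose axes are the tool frame's). Camera axes: x right, y down, z forward; pixel columns grow to the right and rows downward; lengths in m; the calibration is good to about 2 mm. A picture is of the moment at which its call begins: read the wrist's pose just before it. There is no depth.
- workorder.hand_in(): hands the job in, once; it reports no verdict.
Trained networks look in the newest picture that a camera, given by its name, has taken for a name from the list of things; names that differ only in an ending like _2 or _b are one class to them, and where a whole thing is asked for, a point or a joint stands for the part that bears it (a point fixed in the world has none). Each returns a list of dicts, best first, with "conf" (0 to 1); they miss things now and then, are a little off and sometimes report something else, mostly with a low value. They report only what shows in the picture. A call takes as long as a camera call. They do not tell look-alikes from the thing itself.
- imaging.spot_in(target, camera): "box" ([left, top, right, bottom] in pixels, round what is visible of it).
- imaging.masks_of(target, camera): "pixels" (400x640 bool, what is visible of it) and "box" ([left, top, right, bottom] in pixels, round what is visible of it).
The state is a dict: "t": time; "joint_pos": joint angles; "joint_vel": joint speeds; "effort": joint torques, N m; "tcp_pos": TCP position; "orientation": TCP orientation; "force": force on the tool from outside, world axes, zero at the start; "wrist_torque": the same for the moment, N m; "width": finger opening in m.
Only numpy, scipy, OpenCV 4.12 (cv2) and the standard library are available. Lean on these libraries where they do the work, as an engineer would, in place of code of your own. Each camera call takes 0.05 s, during which the arm holds its last target. There are 200 camera calls.

## Working session

There is one attempt and no reset: what is moved stays moved. The work goes in short steps, Python scripts to look and compute and a tool call to move; the robot and the scene stay as the last step left them, time stands still between calls to the robot, and variables do not carry over. Pictures are saved under pics/ and viewed, about 8 in all and at most 12, crops included, and the job is handed in when it is done.

Besides the shell and the picture viewer there is one more tool, called after ">>>" as name(argument=value, ...) on one line, values as JSON. arm_command: Moves the arm, as the interface text tells. Its arguments: {"type":"object","properties":{"grip":{"type":"array","items":{"type":"number"}},"travel":{"type":"array","items":{"type":"array","items":{"type":"number"}}},"delta_rot":{"type":"array","items":{"type":"array","items":{"type":"number"}}},"squeeze":{"type":"number"}},"required":["grip","travel","delta_rot"]}

```bash
mkdir -p pics; ls; python3 - <<'E'
from station import sensors, imaging, workorder
import cv2, numpy as np
s=sensors.state()
print(s)
for c in ("scene","side"):
    r=imaging.read_camera(c); cv2.imwrite(f"pics/{c}0.png",r["img"][:,:,::-1]); print(c,r["mtx"].tolist(),np.round(r["pose"],4).tolist())
    for n in ("board","deck","board_grip","tongue","seat","jar_a","lid_a","lids_b","label_roll","tape_stand"):
        print(n,[(np.round(d["box"]).tolist(),round(d["conf"],2)) for d in imaging.spot_in(n,c)])
E
```

```text
pics
{'t': 0.0, 'joint_pos': array([ 1.12243154e+00,  4.91514326e-01,  1.55944846e+00,  1.09228114e-07,
        1.09169851e+00, -1.05624453e-01]), 'joint_vel': array([-0.00195304,  0.00111498,  0.00057778,  0.0009748 , -0.00063116,
       -0.00093053]), 'effort': array([-8.21139529e-04, -6.12666464e+01, -2.58198613e+01,  6.92461780e-02,
        4.81465389e-02, -1.82305166e-05]), 'tcp_pos': array([0.20992995, 0.58842975, 0.21409019]), 'orientation': array([ 0.26814957,  1.5543051 , -0.26977072]), 'force': array([ 0.43056417, -0.12945319,  0.08927772]), 'wrist_torque': array([-0.04010966, -0.00609396,  0.02370117]), 'width': 0.09521972545491668}
scene [[473.5553755117603, 0.0, 324.7052871512117], [0.0, 473.5553755117603, 201.6759726809737], [0.0, 0.0, 1.0]] [[-0.2285, 0.647, -0.7275, 1.5118], [0.9735, 0.1452, -0.1766, 0.2283], [-0.0086, -0.7486, -0.663, 0.8944], [0.0, 0.0, 0.0, 1.0]]
board [([189.0, 128.0, 262.0, 162.0], 0.89), ([214.0, 171.0, 296.0, 216.0], 0.66)]
deck [([351.0, 145.0, 442.0, 241.0], 0.87), ([176.0, 175.0, 209.0, 209.0], 0.67)]
board_grip [([215.0, 169.0, 298.0, 217.0
[... 914 characters left out ...]
, 1.0]]
board [([323.0, 226.0, 396.0, 297.0], 0.94), ([314.0, 321.0, 404.0, 393.0], 0.87)]
deck [([196.0, 164.0, 310.0, 250.0], 0.84)]
board_grip [([316.0, 322.0, 404.0, 394.0], 0.86), ([325.0, 230.0, 397.0, 296.0], 0.72), ([394.0, 196.0, 452.0, 266.0], 0.55)]
tongue [([395.0, 194.0, 449.0, 260.0], 0.71), ([322.0, 227.0, 399.0, 299.0], 0.65)]
seat [([191.0, 167.0, 309.0, 253.0], 0.87)]
jar_a [([334.0, 151.0, 355.0, 186.0], 0.78), ([361.0, 171.0, 383.0, 206.0], 0.77)]
lid_a [([290.0, 267.0, 311.0, 288.0], 0.65)]
lids_b [([290.0, 154.0, 312.0, 177.0], 0.69), ([399.0, 272.0, 437.0, 306.0], 0.32)]
label_roll [([400.0, 267.0, 438.0, 304.0], 0.74)]
tape_stand [([324.0, 227.0, 397.0, 299.0], 0.28)]
```

```bash
python3 - <<'E'
import cv2
a=cv2.imread("pics/scene0.png")[110:310,150:510]; b=cv2.imread("pics/side0.png")[130:400,170:470]
cv2.imwrite("pics/scene0c.png",cv2.resize(a,None,fx=2.2,fy=2.2,interpolation=3)); cv2.imwrite("pics/side0c.png",cv2.resize(b,None,fx=2.2,fy=2.2,interpolation=3))
E
```

```text
(no output)
```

View pics/scene0c.png

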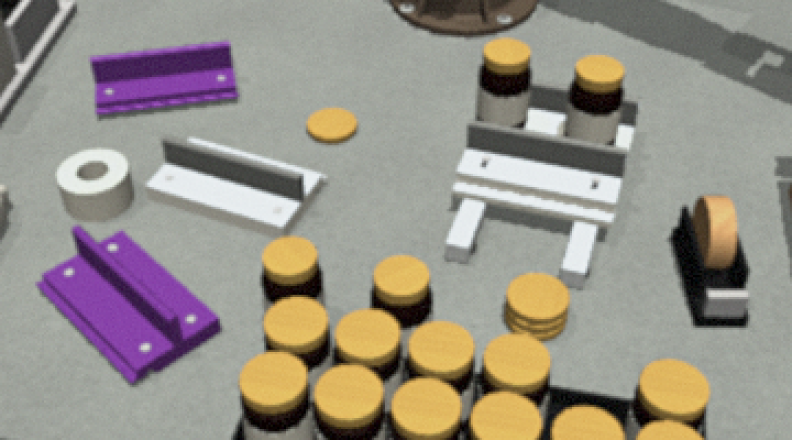

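View pics/side0c.png

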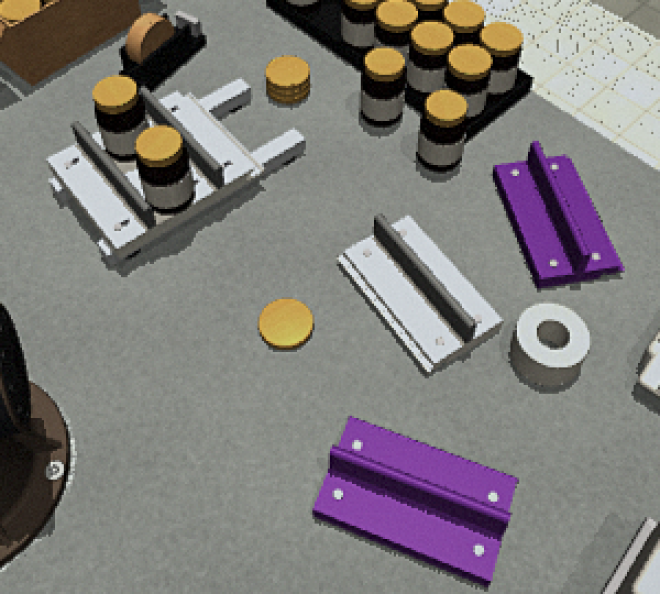

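Scene: the white board is centred near scene px (257,193), with its tongue facing the robot. The deck is near (395,200), with its joint facing the scene camera and the bearers running toward it. Next I fit both poses from clicked features.

```bash
cat > h.py <<'E'
import numpy as np, cv2
from scipy.optimize import least_squares
from scipy.spatial.transform import Rotation as R
K={"scene":(473.555,324.705,201.676),"side":(391.038,320.387,204.332)}
P={"scene":np.array([[-0.2285,0.647,-0.7275,1.5118],[0.9735,0.1452,-0.1766,0.2283],[-0.0086,-0.7486,-0.663,0.8944],[0,0,0,1]]),
"side":np.array([[0.7211,-0.5269,0.4499,0.0476],[-0.6929,-0.5496,0.4667,-0.5625],[0.0014,-0.6483,-0.7614,0.9832],[0,0,0,1]])}
def proj(p,f,cx,cy,T):
    q=(np.asarray(p)-T[:3,3])@T[:3,:3]; return np.c_[f*q[:,0]/q[:,2]+cx,f*q[:,1]/q[:,2]+cy]
def place(v,m):  # v x,y(m),yaw ; m mm
    c,s=np.cos(v[2]),np.sin(v[2]); m=np.asarray(m,float)/1000
    return np.c_[v[0]+c*m[:,0]-s*m[:,1],v[1]+s*m[:,0]+c*m[:,1],m[:,2]]
E
python3 - <<'E'
from h import *
off={"scene":(150,110),"side":(170,130)}
px=lambda c,u:np.array(u)/2.2+np.array(off[c])
board=[("scene",(163,142),(55,-100,66)),("scene",(302,177),(55,100,66)),("scene",(148,184),(110,-100,24)),("scene",(283,228),(110,100,0)),("scene",(325,178),(-5,100,18)),
("side",(339,262),(-8,100,12)),("side",(430,372),(-8,-100,12)),("side",(502,322),(110,-100,24)),("side",(405,215),(110,100,24)),("side",(378,215),(55,100,66)),("side",(475,332),(55,-100,66))]
deck=[("scene",(447,247),(103,-84,30)),("scene",(468,253),(103,-56,30)),("scene",(562,274),(103,56,30)),("scene",(588,280),(103,84,30)),("side",(304,140),(103,-84,30)),("side",(250,90),(103,56,30)),("side",(238,82),(103,84,30)),
("scene",(470,125),(-55,-100,96,1)),("scene",(626,150),(-55,100,96,1)),("side",(146,90),(-55,100,96,1)),("side",(222,180),(-55,-100,96,1))]
for name,L,v0 in (("board",board,[.6,-.2,0,0]),("deck",deck,[.6,.3,0,0])):
    def res(v):
        o=[]
        for c,u,m in L:
            mm=np.array(m[:3],float)
            if len(m)>3: mm[0]-=v[3]*1000
            o.append(proj(place(v,[mm]),*K[c],P[c])[0]-px(c,u))
        return np.r_[np.ravel(o),(v[3]-.007)*100]
    s=least_squares(res,v0,loss="soft_l1"); print(name,s.x.round(4)); print(res(s.x)[:-1].reshape(-1,2).round(1).tolist())
E
```

```text
board [ 0.4999 -0.1961 -0.1728  0.007 ]
[[-0.3, -3.7], [-0.8, -2.4], [-1.8, -0.0], [0.3, 4.8], [-0.9, -2.4], [-0.9, -1.1], [-0.6, 0.1], [0.3, -0.8], [1.0, 0.2], [-0.7, -0.1], [-0.6, -3.3]]
deck [ 0.5275  0.1786 -0.0644  0.0012]
[[-0.4, -0.5], [0.4, -1.1], [0.4, -2.0], [-0.5, -2.5], [1.3, -2.6], [0.4, -2.6], [1.1, -3.3], [-1.5, -1.4], [0.1, -0.2], [-1.5, -2.4], [0.1, -7.2]]
```

```bash
cat >> h.py <<'E'
def ray(u,c,z):
    f,cx,cy=K[c]; T=P[c]; d=T[:3,:3]@np.array([(u[0]-cx)/f,(u[1]-cy)/f,1]); o=T[:3,3]; return o+d*(z-o[2])/d[2]
def inv(v,p):
    c,s=np.cos(v[2]),np.sin(v[2]); d=np.asarray(p)[:2]-np.array(v[:2]); return np.array([c*d[0]+s*d[1],-s*d[0]+c*d[1]])*1000
E
python3 - <<'E'
from h import *
off={"scene":(150,110),"side":(170,130)}
D=[.5275,.1786,-.0644]
for c,us in (("scene",[(507,52),(599,70)]),("side",[(160,142),(115,93)])):
    for u in us: p=ray(np.array(u)/2.2+off[c],c,.164); print(c,p.round(3),inv(D,p).round(0))
for c,u,z in (("scene",(332,122),.014),("side",(286,322),.014),("scene",(537,295),.043),("side",(288,70),.043),("scene",(95,170),.05),("side",(552,333),.05),("side",(384,68),.112),("side",(447,105),.112),("scene",(291,252),.112),("scene",(402,275),.112)):
    print(c,u,ray(np.array(u)/2.2+off[c],c,z).round(3))
from station import imaging,sensors
from scipy.spatial.transform import Rotation as R
s=sensors.state(); Rt=R.from_rotvec(s["orientation"]).as_matrix(); print(Rt.round(3))
r=imaging.read_camera("wrist"); print(r["T_tool_cam"].round(4).tolist(), r["mtx"].round(1).tolist())
E
```

```text
scene [0.4   0.12  0.164] [-124.  -67.]
scene [0.415 0.235 0.164] [-116.   50.]
side [0.399 0.117 0.164] [-124.  -70.]
side [0.408 0.23  0.164] [-122.   44.]
scene (332, 122) [ 0.398 -0.116  0.014]
side (286, 322) [ 0.394 -0.121  0.014]
scene (537, 295) [0.693 0.204 0.043]
side (288, 70) [0.689 0.201 0.043]
scene (95, 170) [ 0.607 -0.369  0.05 ]
side (552, 333) [ 0.606 -0.373  0.05 ]
side (384, 68) [0.746 0.05  0.112]
side (447, 105) [ 0.756 -0.064  0.112]
scene (291, 252) [ 0.755 -0.059  0.112]
scene (402, 275) [0.762 0.064 0.112]
[[ 0.     0.336  0.942]
 [ 0.     0.942 -0.336]
 [-1.     0.    -0.   ]]
[[0.0007, -0.2916, 0.9565, -0.171], [1.0, -0.0004, -0.0008, -0.0006], [0.0006, 0.9565, 0.2916, -0.0836], [0.0, 0.0, 0.0, 1.0]] [[275.8, 0.0, 319.5], [0.0, 275.8, 200.5], [0.0, 0.0, 1.0]]
```

Both cameras agree to within about 5 mm. Next is a close look at the joint with the wrist camera.

>>> arm_command(grip=[1,1,1,1,1,1,1,1,1,1,1,1,1,1,1,1], travel=[[0,-22,42],[0,-44,83],[0,-66,124],[0,-88,165],[0,-110,207],[0,-132,247],[0,-154,288],[0,-176,330],[0,-198,371],[0,-220,413],[0,-242,454],[0,-263,494],[50,-263,494],[54,-263,494],[54,-263,494],[54,-263,494]], delta_rot=[[6,0,0],[12,0,0],[18,0,0],[24,0,0],[30,0,0],[36,0,0],[43,0,0],[49,0,0],[55,0,0],[61,0,0],[67,0,0],[74,0,0],[74,0,0],[74,0,0],[74,0,0],[74,0,0]])

```text
t: 2.75
tcp_pos: [0.5871, 0.1758, 0.1623]
orientation: [1.256, 1.178, -1.253]
force: [1.6, 0.0, 0.8]
width: 0.0952
```

```bash
cat >> h.py <<'E'
def wrist(name=None):
    from station import imaging,sensors
    s=sensors.state(); r=imaging.read_camera("wrist")
    T=np.eye(4); T[:3,:3]=R.from_rotvec(s["orientation"]).as_matrix(); T[:3,3]=s["tcp_pos"]
    T=T@r["T_tool_cam"]; M=r["mtx"]
    if name: cv2.imwrite(f"pics/{name}.png",r["img"][:,:,::-1]); np.save(f"pics/{name}.npy",T)
    K[name]=(M[0,0],M[0,2],M[1,2]); P[name]=T
    return s,r,T
def loadw(name): K[name]=(275.8,319.5,200.5); P[name]=np.load(f"pics/{name}.npy")
E
python3 - <<'E'
from h import *
s,r,T=wrist("w1"); print(s["t"],s["tcp_pos"],R.from_rotvec(s["orientation"]).as_matrix().round(3).tolist(),r["mtx"])
cv2.imwrite("pics/w1b.png",cv2.resize(cv2.imread("pics/w1.png")[:,60:560],None,fx=1.5,fy=1.5,interpolation=3))
E
```

```text
2.75 [0.58711225 0.17583075 0.16229165] [[0.002, 0.998, -0.062], [0.0, -0.062, -0.998], [-1.0, 0.002, -0.001]] [[275.7975329    0.         319.52304246]
 [  0.         275.7975329  200.48156225]
 [  0.           0.           1.        ]]
```

View pics/w1b.png

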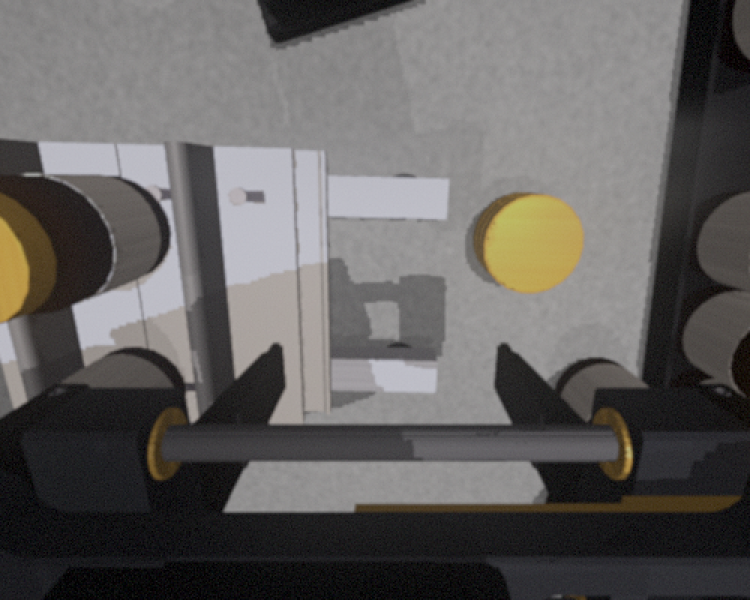

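Wrist picture: the joint edge J runs at crop col ≈297–303, the lower lip ends at col ≈327, and the bearer ends are at cols 448 (upper) and 437 (lower). Next I refine these to sub-pixel.

```bash
python3 - <<'E'
from h import *
loadw("w1"); g=cv2.GaussianBlur(cv2.cvtColor(cv2.imread("pics/w1.png"),6),(3,3),0).astype(float)
def col(r,a,b,sg=0):
    d=np.gradient(g[r-1:r+2].mean(0))[a:b]; d=abs(d) if sg==0 else d*sg; i=d.argmax(); return a+(d[max(i-2,0):i+3]*np.arange(max(i-2,0),min(i+3,len(d)))).sum()/d[max(i-2,0):i+3].sum()
def row(c,a,b):
    d=abs(np.gradient(g[:,c-2:c+3].mean(1)))[a:b]; i=d.argmax(); return a+i
D=[.5275,.1786,-.0644]
for nm,z,a,b,rows in (("J",.054,250,268,(110,130,150,170,200,230)),("lipend",.040,272,286,(110,160,170,190,210,225)),("bearerend",.03,348,366,(125,132,138))):
    for r in rows:
        c=col(r,a,b); p=ray((c,r),"w1",z); print(nm,r,round(c,1),p.round(4),inv(D,p).round(1))
for c in (300,340):
    for a,b in ((110,126),(138,152),(230,246),(250,270)):
        r=row(c,a,b); p=ray((c,r),"w1",.03); print("bearer",c,r,p.round(4),inv(D,p).round(1))
for r in (243,250,256):
    c=col(r,340,360); p=ray((c,r),"w1",.03); print("be2",r,c,p.round(4),inv(D,p).round(1))
for c in (235,250): r=row(c,90,110); print("end",r,inv(D,ray((c,r),"w1",.054)).round(1))
print(g[130,250:285].round().astype(int)); print(g[200,250:285].round().astype(int))
E
```

```text
J 110 254.2 [0.529  0.2679 0.054 ] [-4.3 89.2]
J 130 255.2 [0.5275 0.2492 0.054 ] [-4.5 70.5]
J 150 257.7 [0.5274 0.2298 0.054 ] [-3.4 51.1]
J 170 258.6 [0.5258 0.2095 0.054 ] [-3.7 30.8]
J 200 259.8 [0.523  0.1775 0.054 ] [-4.4 -1.3]
J 230 259.3 [0.5181 0.1435 0.054 ] [ -7.1 -35.7]
lipend 110 276.0 [0.5478 0.267  0.04  ] [14.6 89.5]
lipend 160 277.0 [0.5434 0.2166 0.04  ] [13.4 38.9]
lipend 170 277.8 [0.5431 0.2058 0.04  ] [13.8 28.2]
lipend 190 278.1 [0.5411 0.1837 0.04  ] [13.2  5.9]
lipend 210 278.7 [0.5392 0.1605 0.04  ] [ 12.9 -17.3]
lipend 225 279.0 [0.5377 0.1424 0.04  ] [ 12.5 -35.4]
bearerend 125 358.8 [0.6324 0.2467 0.03  ] [100.3  74.7]
bearerend 132 358.2 [0.6317 0.2395 0.03  ] [100.   67.5]
bearerend 138 358.0 [0.6313 0.2333 0.03  ] [100.   61.2]
bearer 300 117 [0.5708 0.2587 0.03  ] [38.1 82.7]
bearer 300 144 [0.5685 0.2308 0.03  ] [37.5 54.8]
bearer 300 239 [0.5591 0.1189 0.03  ] [ 35.4 -57.5]
bearer 300 260 [0.5568 0.0908 0.03  ] [ 34.9 -85.8]
bearer 340 118 [0.6128 0.2551 0.03  ] [80.2 81.8]
bearer 340 145 [0.6116 0.2271 0.03  ] [80.9 53.8]
bearer 340 240 [0.607  0.1146 0.03  ] [ 83.5 -58.8]
bearer 340 261 [0.6059 0.0863 0.03  ] [ 84.2 -87.1]
be2 243 351.1290322580645 [0.6203 0.1098 0.03  ] [ 97.  -62.7]
be2 250 350.75954198473283 [0.6196 0.1005 0.03  ] [ 96.9 -72.1]
be2 256 350.27705627705626 [0.6187 0.0924 0.03  ] [ 96.6 -80.2]
end 98 [-21.8 100. ]
end 98 [ -7.5 100. ]
[189 190 190 189 181 162 146 155 176 188 189 189 190 189 189 190 190 189
 189 189 188 184 175 170 176 182 175 162 163 178 188 190 189 189 189]
[167 167 167 167 167 167 166 157 139 130 143 159 166 167 167 167 167 166
 166 167 167 167 166 160 150 148 156 156 137 111  98  98 101 102 105]
```

>>> arm_command(grip=[1,1,1,1,1,1,1,1,1,1], travel=[[-18,-1,45],[-18,-2,90],[-18,-4,138],[-18,-5,186],[-18,-6,234],[-18,-7,282],[-18,-8,330],[-18,-9,370],[-18,-9,382],[-18,-9,382]], delta_rot=[[1,0,0],[2,0,0],[3,0,0],[4,0,0],[5,0,0],[6.3,0,0],[6.3,0,0],[6.3,0,0],[6.3,0,0],[6.3,0,0]])

```text
t: 3.8
tcp_pos: [0.5539, -0.2066, 0.1798]
orientation: [1.337, 1.12, -1.336]
force: [0.7, 0.2, 0.6]
width: 0.095
```

```bash
python3 - <<'E'
from h import *
s,r,T=wrist("w2"); print(s["t"],s["tcp_pos"],s["joint_pos"].round(2),R.from_rotvec(s["orientation"]).as_matrix().round(3).tolist())
cv2.imwrite("pics/w2b.png",cv2.resize(cv2.imread("pics/w2.png")[:,60:560],None,fx=1.5,fy=1.5,interpolation=3))
E
```

```text
3.8 [ 0.55388185 -0.20663224  0.17980158] [-0.47  0.48  1.69  0.    0.97 -0.29] [[0.002, 0.985, -0.174], [-0.001, -0.174, -0.985], [-1.0, 0.002, 0.0]]
```

View pics/w2b.png

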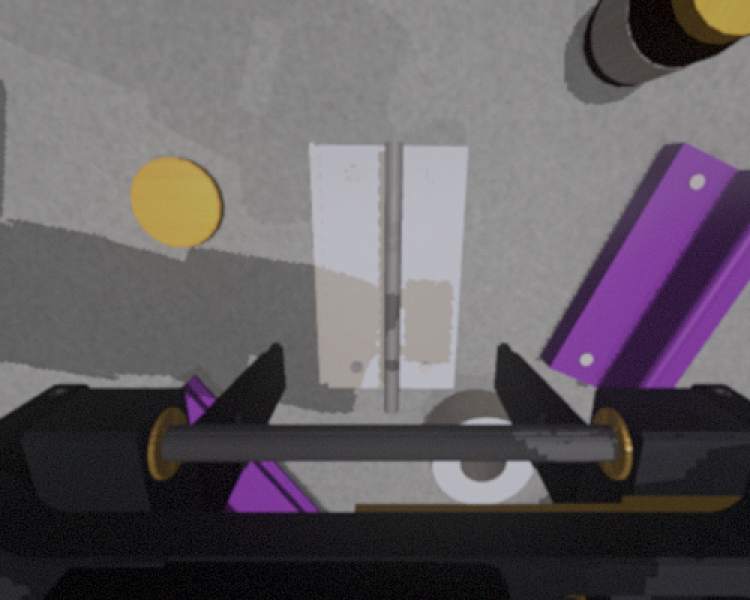

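The board lies square under the gripper: rail at crop cols 386–402, board ends at rows 144 and 388. Measuring now.

```bash
python3 - <<'E'
from h import *
loadw("w2"); g=cv2.GaussianBlur(cv2.cvtColor(cv2.imread("pics/w2.png"),6),(3,3),0).astype(float)
B=[.5,-.197,-.174]
for r in (100,130,180,220,250):
    L=g[r-1:r+2].mean(0); d=np.gradient(L)
    a=305+abs(d[305:323]).argmax(); 
    print(r,L[308:336].astype(int).tolist())
for r,a,b,c in ((120,310,341,368),(225,310,340,363)):
    L=g[r-1:r+2].mean(0); d=abs(np.gradient(L))
    print(r,"free",inv(B,ray((c-12+d[c-12:c+12].argmax(),r),"w2",.024)).round(1),"tong",[ (268+i-0,round(x)) for i,x in enumerate(L[262:278])])
for c in (290,350):
    L=g[:,c-3:c+4].mean(1); d=abs(np.gradient(L)); a=85+d[85:110].argmax(); b=245+d[245:268].argmax()
    print("ends",a,b,ray((c,a),"w2",.024).round(4),ray((c,b),"w2",.024).round(4))
for u in ((60+386/1.5,98),(60+403/1.5,98),(60+385/1.5,270),(60+399/1.5,270)): print("rail",ray(u,"w2",.066).round(4),inv(B,ray(u,"w2",.066)).round(1))
E
```

```text
100 [181, 181, 180, 177, 173, 171, 168, 160, 141, 121, 114, 117, 124, 131, 136, 138, 134, 126, 119, 120, 139, 164, 178, 181, 180, 180, 180, 180]
130 [183, 183, 183, 180, 170, 158, 150, 142, 129, 115, 112, 117, 127, 137, 143, 142, 135, 125, 118, 123, 145, 169, 182, 184, 183, 183, 183, 184]
180 [185, 185, 184, 181, 172, 161, 151, 138, 121, 109, 112, 122, 130, 136, 137, 133, 125, 118, 125, 147, 172, 183, 185, 185, 185, 184, 184, 184]
220 [160, 161, 163, 166, 165, 157, 147, 132, 110, 93, 96, 108, 118, 122, 123, 121, 117, 120, 141, 169, 181, 178, 169, 162, 160, 161, 161, 160]
250 [184, 184, 183, 177, 165, 152, 142, 130, 113, 106, 113, 122, 127, 129, 127, 120, 116, 128, 154, 175, 184, 184, 184, 184, 184, 184, 184, 185]
120 free [111.5  77.9] tong [(268, 136), (269, 135), (270, 133), (271, 134), (272, 147), (273, 166), (274, 178), (275, 182), (276, 181), (277, 181), (278, 181), (279, 180), (280, 180), (281, 181), (282, 181), (283, 181)]
225 free [110.5 -50.6] tong [(268, 99), (269, 100), (270, 101), (271, 102), (272, 103), (273, 102), (274, 100), (275, 99), (276, 104), (277, 120), (278, 141), (279, 154), (280, 157), (281, 157), (282, 157), (283, 157)]
ends 96 258 [ 0.5389 -0.0987  0.024 ] [ 0.4976 -0.2954  0.024 ]
ends 97 259 [ 0.6044 -0.1114  0.024 ] [ 0.5756 -0.3108  0.024 ]
rail [ 0.5683 -0.1085  0.066 ] [51.9 99. ]
rail [ 0.5791 -0.1104  0.066 ] [62.9 99. ]
rail [ 0.5341 -0.2944  0.066 ] [ 50.4 -90. ]
rail [ 0.5448 -0.2963  0.066 ] [ 61.4 -90. ]
```

>>> arm_command(grip=[1,1,1,1,1,1,1,0,0,0,0,0,0,0,0], travel=[[40,2,9],[80,2,9],[110,2,9],[130,2,9],[143,2,9],[150,2,9],[150,2,9],[150,2,9],[150,2,9],[150,2,9],[150,2,9],[150,2,9],[150,2,9],[150,2,9],[150,2,9]], delta_rot=[[0.4,0,0],[0.4,0,0],[0.4,0,0],[0.4,0,0],[0.4,0,0],[0.4,0,0],[0.4,0,0],[0.4,0,0],[0.4,0,0],[0.4,0,0],[0.4,0,0],[0.4,0,0],[0.4,0,0],[0.4,0,0],[0.4,0,0]], squeeze=45)

```text
t: 5.35
tcp_pos: [0.5541, -0.2149, 0.0286]
orientation: [1.341, 1.118, -1.341]
force: [-0.0, -1.1, -0.1]
width: 0.0363
```

```bash
python3 - <<'E'
from h import *
from station import sensors
s=sensors.state(); print(s["t"],s["tcp_pos"].round(4),s["width"],s["force"].round(2),s["wrist_torque"].round(2),R.from_rotvec(s["orientation"]).as_matrix().round(4).tolist())
E
```

```text
5.35 [ 0.5541 -0.2149  0.0286] 0.0363306136226593 [-0.03 -1.06 -0.08] [-0.08  0.08 -0.01] [[-0.0, 0.9838, -0.1795], [0.0001, -0.1795, -0.9838], [-1.0, -0.0, -0.0001]]
```

>>> arm_command(grip=[0,0,0,0,0,0,0,0], travel=[[0,0,0],[0,0,0],[0,0,0],[0,0,0],[0,0,0],[0,0,0],[0,0,0],[0,0,0]], delta_rot=[[0,0,0],[0,0,0],[0,0,0],[0,0,0],[0,0,0],[0,0,0],[0,0,0],[0,0,0]])

```text
t: 6.15
tcp_pos: [0.5542, -0.215, 0.0286]
orientation: [1.341, 1.118, -1.341]
force: [2.3, 0.6, 0.1]
width: 0.0118
```

```bash
python3 - <<'E'
from h import *
from station import sensors
s=sensors.state(); print(s["t"],s["tcp_pos"].round(4),s["width"],s["force"].round(2),s["wrist_torque"].round(2),R.from_rotvec(s["orientation"]).as_matrix().round(4).tolist())
E
```

```text
6.15 [ 0.5542 -0.215   0.0286] 0.01181043502657414 [2.3  0.64 0.06] [-0.15 -0.19 -0.01] [[0.0002, 0.9838, -0.1795], [0.0, -0.1795, -0.9838], [-1.0, 0.0002, -0.0001]]
```

Grip width 11.8 mm matches the 12 mm rail. Next is a helper for the tilted poses.

```bash
cat >> h.py <<'E'
J0=np.array([.5215,.1783,.054]); YAW=-.085; GRIP=np.array([55,-10.6,28.6])/1000
def pose(a,b,th,y=0,J=J0,yaw=YAW):
    """board top edge at a (x from J), b (z above lip top), mm; tilt th deg -> R_tool, TCP"""
    Rd=R.from_euler("z",yaw).as_matrix(); Rb=Rd@R.from_euler("y",-th,degrees=True).as_matrix()
    p=J+Rd@(np.array([a,y,b])/1000)+Rb@(GRIP-np.array([0,0,.024]))
    return np.c_[-Rb[:,2],Rb[:,0],-Rb[:,1]],p
def delta(Rc,pc,Rt,pt):
    return (Rc.T@(pt-pc)*1000).round(1),np.degrees(R.from_matrix(Rc.T@Rt).as_rotvec()).round(2)
def now():
    from station import sensors
    s=sensors.state(); return s,R.from_rotvec(s["orientation"]).as_matrix(),s["tcp_pos"]
def where():
    "board in joint coordinates from measured TCP"
    s,Rc,p=now(); Rd=R.from_euler("z",YAW).as_matrix(); Rb=np.c_[Rc[:,1],-Rc[:,2],-Rc[:,0]]
    q=p-Rb@(GRIP-np.array([0,0,.024])); A=Rd.T@Rb
    print("t",round(s["t"],2),"a,y,b mm",((Rd.T@(q-J0))*1000).round(2),"tilt",round(np.degrees(np.arctan2(A[2,0],A[0,0])),2),"roll",round(np.degrees(A[2,1]),2),"yaw",round(np.degrees(A[1,0]),2),"F deck",(Rd.T@s["force"]).round(2),"M",(Rd.T@s["wrist_torque"]).round(2),"w",round(s["width"],4))
E
python3 - <<'E'
from h import *
s,Rc,p=now(); where()
up=p+np.array([0,0,.12])
for a,b,th in ((30,60,0),(30,50,19),(25,9,19)): 
    Rt,pt=pose(a,b,th); print(a,b,th,pt.round(4),delta(Rc,p,Rt,pt))
E
```

```text
t 6.15 a,y,b mm [  12.23 -373.27  -30.  ] tilt 0.01 roll 0.0 yaw -5.46 F deck [2.23 0.83 0.06] M [-0.14 -0.2  -0.01] w 0.0118
30 60 0 [0.6053 0.1605 0.1186] (array([ -90. ,  -17.1, -378.6]), array([-5.47, -0.  , -0.01]))
30 50 19 [0.6008 0.1609 0.1263] (array([ -97.6,  -21.6, -378.1]), array([-5.42,  0.9 , 18.97]))
25 9 19 [0.5958 0.1613 0.0853] (array([ -56.6,  -26.6, -377.6]), array([-5.42,  0.9 , 18.97]))
```

>>> arm_command(grip=[0,0,0,0,0,0,0,0,0,0,0,0,0,0,0,0,0,0,0,0], travel=[[-5,0,0],[-20,0,0],[-45,0,0],[-70,0,0],[-90,0,-8],[-97,-2,-30],[-97,-4,-65],[-97,-6,-100],[-97,-8,-140],[-97,-10,-180],[-97,-12,-220],[-97,-14,-260],[-97,-16,-300],[-97,-19,-335],[-97,-21,-360],[-97.6,-21.6,-373],[-97.6,-21.6,-378.1],[-97.6,-21.6,-378.1],[-97.6,-21.6,-378.1],[-97.6,-21.6,-378.1]], delta_rot=[[0,0,0],[0,0,0],[0,0,0],[0,0,0],[0,0,0],[-0.5,0,1],[-1,0,2],[-2,0,3],[-3,0,4.5],[-4,0,6],[-5,0,8],[-5.4,0.2,10],[-5.4,0.4,12.5],[-5.4,0.6,15],[-5.4,0.8,17],[-5.4,0.9,19],[-5.4,0.9,19],[-5.4,0.9,19],[-5.4,0.9,19],[-5.4,0.9,19]])

```text
t: 8.15
tcp_pos: [0.6008, 0.1599, 0.1262]
orientation: [1.399, 0.91, -1.027]
force: [0.2, 0.4, -5.9]
width: 0.0119
```

```bash
python3 - <<'E'
from h import *
from station import imaging
where(); s,Rc,p=now()
for a,b,th in ((22,7,19),): 
    Rt,pt=pose(a,b,th); print(a,b,th,pt.round(4),delta(Rc,p,Rt,pt))
r=imaging.read_camera("side")["img"][:,:,::-1]; w=imaging.read_camera("wrist")["img"][:,:,::-1]
cv2.imwrite("pics/m1.png",np.hstack([cv2.resize(r[120:270,180:330],(400,400),interpolation=3),cv2.resize(w[40:290,160:410],(400,400),interpolation=3)]))
E
```

```text
t 8.15 a,y,b mm [30.06 -0.89 49.94] tilt 18.97 roll -0.01 yaw -0.09 F deck [ 0.17  0.47 -5.9 ] M [-0.21  0.64 -0.04] w 0.0119
22 7 19 [0.5928 0.1616 0.0833] (array([ 38. , -21.6,  -1. ]), array([-0.09,  0.04,  0.03]))
```

View pics/m1.png

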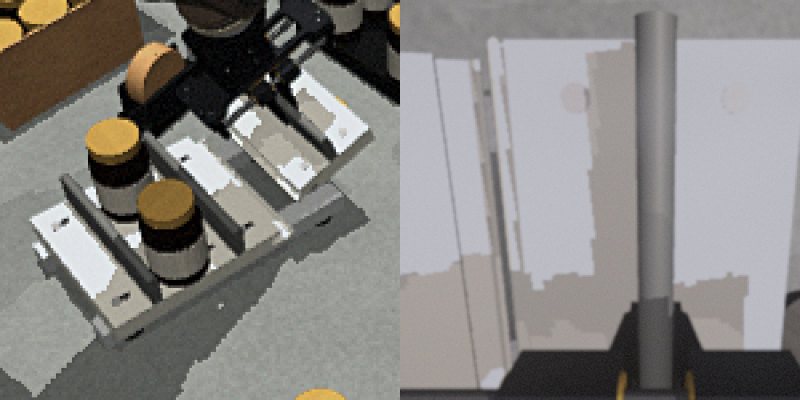

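>>> arm_command(grip=[0,0,0,0,0,0,0,0], travel=[[5,-5,-1],[12,-10,-1],[20,-15,-1],[27,-18,-1],[33,-21.6,-1],[37,-21.6,-1],[38,-21.6,-1],[38,-21.6,-1]], delta_rot=[[0,0,0],[0,0,0],[0,0,0],[0,0,0],[0,0,0],[0,0,0],[0,0,0],[0,0,0]])

```text
t: 9.05
tcp_pos: [0.593, 0.1626, 0.0832]
orientation: [1.399, 0.91, -1.026]
force: [-0.0, 0.6, -6.1]
width: 0.0117
```

```bash
python3 - <<'E'
from h import *
where(); s,Rc,p=now()
for a,b,th in ((9.5,2.8,19),(5,1.2,19),(0,-.5,19)): 
    Rt,pt=pose(a,b,th); print(a,b,th,pt.round(4),delta(Rc,p,Rt,pt))
s,r,T=wrist("w3"); im=r["img"][:,:,::-1]
cv2.imwrite("pics/w3b.png",cv2.resize(im[60:290,180:440],None,fx=2.6,fy=2.6,interpolation=3))
E
```

```text
t 9.05 a,y,b mm [22.12  1.05  6.97] tilt 19.02 roll 0.0 yaw -0.03 F deck [-0.06  0.56 -6.06] M [-0.12  0.55  0.06] w 0.0117
9.5 2.8 19 [0.5804 0.1626 0.0791] (array([ -0.2, -13.3,   1. ]), array([-0.03,  0.  , -0.02]))
5 1.2 19 [0.5759 0.163  0.0775] (array([ -0.1, -18.1,   1. ]), array([-0.03,  0.  , -0.02]))
0 -0.5 19 [0.5709 0.1635 0.0758] (array([ -0.1, -23.3,   1. ]), array([-0.03,  0.  , -0.02]))
```

View pics/w3b.png

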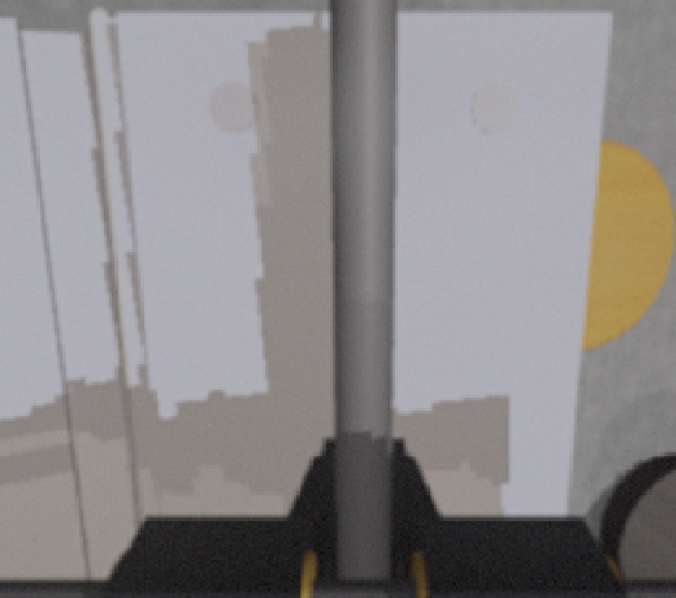

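Wrist view of the held board: deck J line at crop (20,28)–(90,580), board top edge at (118,12)–(148,390), board end at row 12, deck end at row ~19. Checking these numerically.

```bash
python3 - <<'E'
from h import *
loadw("w3"); g=cv2.GaussianBlur(cv2.cvtColor(cv2.imread("pics/w3.png"),6),(3,3),0).astype(float)
Rd=R.from_euler("z",YAW).as_matrix()
f=lambda u,z:((Rd.T@(ray(u,"w3",z)-J0))*1000).round(1)
o=lambda u:(u[0]/2.6+180-.3,u[1]/2.6+60-.3)
for u in ((18,20),(22,60),(45,240),(66,400),(88,570)): print("J",f(o(u),.054))
for u in ((118,12),(125,130),(137,300),(147,390)): print("edge",f(o(u),.061))
print("free corner",f(o((612,12)),.061+.11*np.sin(np.radians(19))))
for r in (78,120,160,200,240):
    L=g[r-1:r+2].mean(0); d=L[180:245]; print(r,d.astype(int).tolist())
for c in (182,184,205,232,260): print(c,g[55:80,c].astype(int).tolist())
E
```

```text
J [  0.7 100.   -0. ]
J [ 0.4 91.7 -0. ]
J [ 0.3 51.3 -0. ]
J [ 0.4 10.1 -0. ]
J [  0.3 -40.4  -0. ]
edge [ 21.9 101.6   7. ]
edge [21.  76.7  7. ]
edge [20.1 36.5  7. ]
edge [20.5 12.9  7. ]
free corner [125.8 101.5  42.8]
78 [173, 173, 172, 173, 173, 172, 164, 151, 148, 159, 171, 173, 174, 173, 173, 173, 172, 173, 173, 173, 172, 173, 173, 173, 173, 173, 173, 173, 174, 172, 166, 153, 138, 128, 130, 145, 162, 171, 174, 174, 172, 166, 156, 146, 145, 155, 166, 172, 173, 173, 173, 173, 173, 173, 173, 173, 173, 173, 173, 173, 173, 173, 173, 173, 173]
120 [175, 174, 174, 174, 174, 174, 174, 174, 174, 174, 174, 171, 160, 152, 159, 170, 174, 174, 174, 174, 174, 174, 174, 174, 174, 174, 174, 174, 174, 174, 174, 174, 175, 173, 167, 153, 140, 131, 130, 140, 157, 169, 174, 174, 168, 157, 145, 141, 147, 158, 168, 173, 174, 174, 174, 174, 173, 174, 174, 173, 174, 174, 173, 173, 174]
160 [175, 175, 175, 175, 175, 175, 175, 175, 175, 175, 175, 175, 175, 175, 175, 176, 173, 162, 153, 157, 168, 174, 175, 175, 176, 176, 175, 175, 175, 175, 175, 175, 175, 175, 175, 175, 175, 175, 173, 169, 160, 146, 13
[... 722 characters left out ...]
 143, 142, 140, 136, 135, 134, 134, 135, 134, 134]
182 [119, 119, 120, 120, 121, 123, 125, 126, 126, 126, 129, 142, 159, 170, 173, 173, 173, 172, 172, 173, 173, 173, 172, 173, 173]
184 [119, 119, 120, 121, 122, 124, 125, 125, 126, 126, 129, 140, 156, 167, 171, 172, 172, 173, 173, 173, 173, 174, 173, 173, 173]
205 [128, 127, 128, 130, 131, 132, 132, 132, 129, 126, 124, 124, 124, 125, 125, 126, 133, 149, 164, 172, 174, 173, 173, 173, 173]
232 [121, 123, 124, 125, 125, 126, 125, 124, 131, 147, 163, 172, 173, 173, 173, 173, 173, 173, 173, 173, 173, 173, 173, 173, 173]
260 [124, 125, 125, 125, 125, 125, 125, 125, 132, 147, 163, 171, 173, 173, 173, 173, 173, 173, 173, 173, 173, 173, 173, 173, 173]
```

```bash
python3 - <<'E'
from h import *
loadw("w3"); Rd=R.from_euler("z",YAW).as_matrix()
f=lambda u,z:((Rd.T@(ray(u,"w3",z)-J0))*1000).round(2)[:2]
for r,a,b,c in ((78,187.7,213.2,223.6),(120,193.0,217.6,226.8),(160,198.2,222.3,230.5),(200,203.2,226.4,234.7),(240,208.2,231,239.3)):
    print(r,"J",f((a,r),.054),"l1",f((b,r),.061-.0115*.9455-.0033),"edge",f((c,r),.061))
E
```

```text
78 J [ 0.5  94.32] l1 [14.5  95.68] edge [20.37 94.28]
120 J [ 0.42 70.71] l1 [14.5  70.55] edge [19.92 70.7 ]
160 J [ 0.42 46.28] l1 [14.82 44.52] edge [19.85 46.31]
200 J [ 0.3  19.68] l1 [14.77 16.17] edge [20.09 19.72]
240 J [ 0.17 -9.37] l1 [ 15.07 -14.85] edge [20.61 -9.4 ]
```

Vision puts J about 2 mm nearer than the kinematic estimate, and the board about 1.5 mm off in y. I'll correct y, then advance along the tongue direction and feel for contact.

>>> arm_command(grip=[0,0,0,0,0,0,0,0,0], travel=[[0,-3,1.5],[0,-6,1.5],[0,-9,1.5],[0,-12,1.5],[0,-14,1.5],[0,-16,1.5],[0,-17,1.5],[0,-18,1.5],[0,-18,1.5]], delta_rot=[[0,0,0],[0,0,0],[0,0,0],[0,0,0],[0,0,0],[0,0,0],[0,0,0],[0,0,0],[0,0,0]])

```text
t: 10.0
tcp_pos: [0.5756, 0.1625, 0.0774]
orientation: [1.398, 0.91, -1.026]
force: [0.6, -0.0, -5.2]
width: 0.0118
```

```bash
python3 -c "
from h import *
where()"
```

```text
t 10.0 a,y,b mm [ 4.79 -0.49  1.12] tilt 19.01 roll 0.0 yaw -0.02 F deck [ 0.56  0.03 -5.25] M [-0.19  0.58  0.  ] w 0.0118
```

>>> arm_command(grip=[0,0,0,0,0], travel=[[0,-0.5,0],[0,-1,0],[0,-1.5,0],[0,-2,0],[0,-2,0]], delta_rot=[[0,0,0],[0,0,0],[0,0,0],[0,0,0],[0,0,0]])

```text
t: 10.5
tcp_pos: [0.5738, 0.1627, 0.0767]
orientation: [1.398, 0.91, -1.026]
force: [0.2, 0.1, -6.1]
width: 0.0118
```

```bash
python3 -c "
from h import *
where()"
```

```text
t 10.5 a,y,b mm [ 2.89 -0.48  0.46] tilt 19.01 roll -0.0 yaw -0.02 F deck [ 0.15  0.15 -6.12] M [-0.16  0.59 -0.02] w 0.0118
```

>>> arm_command(grip=[0,0,0,0,0], travel=[[0.5,0,0],[0.5,-0.5,0],[0.5,-1,0],[0.5,-1,0],[0.5,-1,0]], delta_rot=[[0,0,0],[0,0,0],[0,0,0],[0,0,0],[0,0,0]])

```text
t: 11.0
tcp_pos: [0.573, 0.1628, 0.076]
orientation: [1.398, 0.91, -1.026]
force: [0.3, -0.1, -4.8]
width: 0.0117
```

```bash
python3 -c "
from h import *
where()"
```

```text
t 11.0 a,y,b mm [ 2.18 -0.48 -0.31] tilt 19.02 roll 0.0 yaw -0.02 F deck [ 0.29 -0.04 -4.8 ] M [-0.22  0.63  0.03] w 0.0117
```

>>> arm_command(grip=[0,0,0,0], travel=[[-0.16,-0.47,0],[-0.33,-0.95,0],[-0.33,-0.95,0],[-0.33,-0.95,0]], delta_rot=[[0,0,0],[0,0,0],[0,0,0],[0,0,0]])

```text
t: 11.4
tcp_pos: [0.5721, 0.1628, 0.076]
orientation: [1.398, 0.91, -1.026]
force: [0.5, -0.0, -5.6]
width: 0.0121
```

```bash
python3 -c "
from h import *
where()"
```

```text
t 11.4 a,y,b mm [ 1.18 -0.49 -0.29] tilt 19.02 roll -0.0 yaw -0.02 F deck [ 0.5  -0.01 -5.6 ] M [-0.16  0.58 -0.02] w 0.0121
```

>>> arm_command(grip=[0,0,0,0], travel=[[-0.16,-0.47,0],[-0.33,-0.95,0],[-0.33,-0.95,0],[-0.33,-0.95,0]], delta_rot=[[0,0,0],[0,0,0],[0,0,0],[0,0,0]])

```text
t: 11.8
tcp_pos: [0.5718, 0.163, 0.0762]
orientation: [1.399, 0.909, -1.024]
force: [5.3, -2.3, -8.2]
width: 0.012
```

```bash
python3 -c "
from h import *
where()"
```

```text
t 11.8 a,y,b mm [ 0.97 -0.39 -0.14] tilt 19.1 roll 0.03 yaw -0.03 F deck [ 5.43 -1.88 -8.22] M [-0.47 -0.33 -0.13] w 0.012
```

Contact with the lip at a ≈ 1 mm (≈5 N), stiffness about 6.5 N/mm. I'll ease off slightly and rotate down about the top edge in stages.

>>> arm_command(grip=[0,0,0,0,0,0,0], travel=[[0.13,0.38,0],[0.6,0.42,0],[1.1,0.45,0],[1.6,0.48,0],[2.05,0.5,0],[2.05,0.5,0],[2.05,0.5,0]], delta_rot=[[0,0,0],[0,0,-0.5],[0,0,-1],[0,0,-1.5],[0,0,-2],[0,0,-2],[0,0,-2]])

```text
t: 12.5
tcp_pos: [0.5726, 0.1629, 0.0744]
orientation: [1.387, 0.937, -1.051]
force: [5.0, -0.6, -5.9]
width: 0.0118
```

```bash
python3 -c "
from h import *
where()"
```

```text
t 12.5 a,y,b mm [ 1.02 -0.4  -0.14] tilt 17.07 roll 0.02 yaw -0.02 F deck [ 5.   -0.18 -5.93] M [-0.48 -0.62 -0.12] w 0.0118
```

>>> arm_command(grip=[0,0,0,0,0,0,0], travel=[[1.05,0.35,0],[2.0,0.4,0],[2.95,0.43,0],[3.9,0.45,0],[4.9,0.45,0],[4.9,0.45,0],[4.9,0.45,0]], delta_rot=[[0,0,-1],[0,0,-2],[0,0,-3],[0,0,-4],[0,0,-5],[0,0,-5],[0,0,-5]])

```text
t: 13.2
tcp_pos: [0.5742, 0.1627, 0.0697]
orientation: [1.356, 1.005, -1.117]
force: [5.3, -0.9, -4.3]
width: 0.0116
```

```bash
python3 -c "
from h import *
where()"
```

```text
t 13.2 a,y,b mm [ 1.   -0.42 -0.29] tilt 12.05 roll 0.01 yaw -0.02 F deck [ 5.38 -0.44 -4.28] M [-0.28 -0.6  -0.07] w 0.0116
```

>>> arm_command(grip=[0,0,0,0,0,0,0], travel=[[0.9,0.2,0],[1.85,0.27,0],[2.8,0.3,0],[3.75,0.33,0],[4.75,0.33,0],[4.75,0.33,0],[4.75,0.33,0]], delta_rot=[[0,0,-1],[0,0,-2],[0,0,-3],[0,0,-4],[0,0,-5],[0,0,-5],[0,0,-5]])

```text
t: 13.9
tcp_pos: [0.5754, 0.1626, 0.0651]
orientation: [1.323, 1.072, -1.181]
force: [4.7, -1.1, -6.6]
width: 0.0119
```

```bash
python3 -c "
from h import *
where()"
```

```text
t 13.9 a,y,b mm [ 1.01 -0.46 -0.27] tilt 7.06 roll 0.0 yaw -0.02 F deck [ 4.79 -0.73 -6.57] M [-0.27 -0.79 -0.05] w 0.0119
```

>>> arm_command(grip=[0,0,0,0,0,0,0], travel=[[0.9,0.2,0],[1.85,0.27,0],[2.8,0.3,0],[3.75,0.33,0],[4.7,0.33,0],[4.7,0.33,0],[4.7,0.33,0]], delta_rot=[[0,0,-1],[0,0,-2],[0,0,-3],[0,0,-4],[0,0,-5],[0,0,-5],[0,0,-5]])

```text
t: 14.6
tcp_pos: [0.5762, 0.1625, 0.0604]
orientation: [1.287, 1.14, -1.246]
force: [4.1, -1.2, -6.9]
width: 0.0122
```

```bash
python3 -c "
from h import *
where()"
```

```text
t 14.6 a,y,b mm [ 1.07 -0.49 -0.16] tilt 2.02 roll -0.0 yaw -0.02 F deck [ 4.14 -0.89 -6.91] M [-0.16 -0.84 -0.07] w 0.0122
```

>>> arm_command(grip=[0,0,0,0,0,0], travel=[[0.5,0.15,0],[1.0,0.2,0],[1.5,0.25,0],[1.9,0.3,0],[1.9,0.3,0],[1.9,0.3,0]], delta_rot=[[0,0,-0.5],[0,0,-1],[0,0,-1.5],[0,0,-2],[0,0,-2],[0,0,-2]])

```text
t: 15.2
tcp_pos: [0.5764, 0.1625, 0.0586]
orientation: [1.272, 1.168, -1.272]
force: [2.6, -0.7, -3.8]
width: 0.0122
```

```bash
python3 - <<'E'
from h import *
where(); s,r,T=wrist("w4"); im=r["img"][:,:,::-1]
cv2.imwrite("pics/w4b.png",cv2.resize(im[60:290,180:440],None,fx=2.6,fy=2.6,interpolation=3))
E
```

```text
t 15.2 a,y,b mm [ 1.1  -0.5   0.03] tilt 0.0 roll -0.0 yaw -0.03 F deck [ 2.61 -0.45 -3.77] M [-0.07 -0.28 -0.01] w 0.0122
```

View pics/w4b.png

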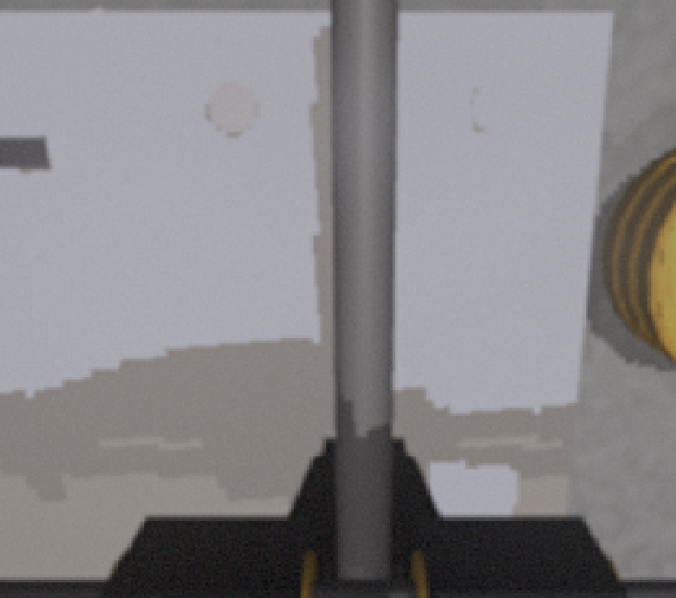

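The board lies flat against the deck with no visible seam, and its end is in line with the deck's (crop row ~11). Releasing and retreating straight up.

>>> arm_command(grip=[0.15,0.3,0.5,0.5,0.5,0.5,0.5,0.5,0.5,0.5,0.5,0.5,0.5,0.5,0.5], travel=[[0,0,0],[0,0,0],[0,0,0],[0,0,0],[0,0,0],[0,0,0],[-5,0,0],[-15,0,0],[-35,0,0],[-65,0,0],[-95,0,0],[-115,0,0],[-120,0,0],[-120,0,0],[-120,0,0]], delta_rot=[[0,0,0],[0,0,0],[0,0,0],[0,0,0],[0,0,0],[0,0,0],[0,0,0],[0,0,0],[0,0,0],[0,0,0],[0,0,0],[0,0,0],[0,0,0],[0,0,0],[0,0,0]])

```text
t: 16.75
tcp_pos: [0.5761, 0.1624, 0.1777]
orientation: [1.271, 1.168, -1.273]
force: [-0.6, -0.6, -0.8]
width: 0.0473
```

```bash
python3 - <<'E'
from h import *
from station import imaging
where(); s,r,T=wrist("w5"); im=r["img"][:,:,::-1]; sd=imaging.read_camera("side")["img"][:,:,::-1]
cv2.imwrite("pics/w5b.png",np.hstack([cv2.resize(im[60:300,160:400],(400,400),interpolation=3),cv2.resize(sd[110:290,170:350],(400,400),interpolation=3)]))
E
```

```text
t 16.75 a,y,b mm [  0.79  -0.63 119.17] tilt -0.05 roll -0.02 yaw -0.02 F deck [-0.52 -0.68 -0.84] M [-0.11  0.08  0.02] w 0.0473
```

View pics/w5b.png

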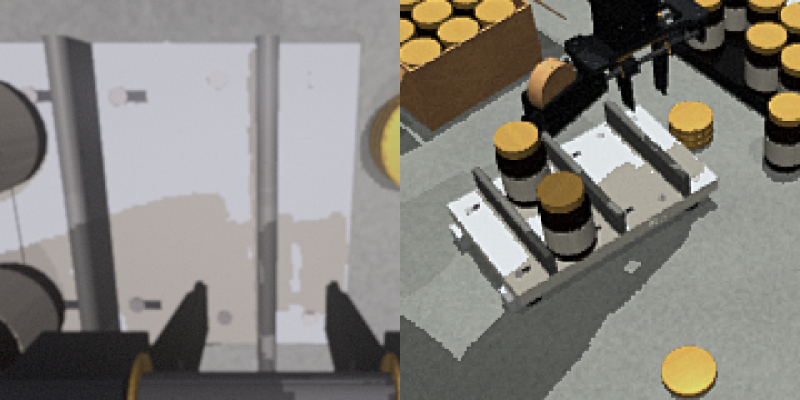

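The board lies level, in line with the deck, and free of the gripper. Jars and lids have not moved. Handing in.

```bash
python3 -c "
from station import workorder; print(workorder.hand_in())"
```

```text
the job is handed in; nothing more can be done
None
```

The end board is back in the deck, locked and lying flat, and the job is handed in. It took 16.75 s of the 67 s allowed.

**How it went in:** I gripped the rail about 10 mm off its middle so the gripper body cleared the jars on the deck. The board went in tilted 19°, and I felt the upper lip at about 5 N. I then turned it down in stages about its top edge; the readings taken after each stage showed about 5 N along the joint.

**Last checks before letting go:**

| Check | Reading |
|---|---|
| Tilt | 0.0° |
| Yaw error | 0.03° |
| Height error (top edge against the deck's top) | 0.03 mm |
| End offset | −0.5 mm by arm pose; ends in line by eye in the picture |

After release, the wrist and side pictures show:
- the board flush with the deck, with no visible seam, and the gripper clear of it at about zero force;
- the nearby jars and lids standing where they were. I judged this by eye and did not measure it.

**What disagreed:** The first picture put the joint line about 1 mm further back than where I felt contact. A later close-up put it about 1.3 mm further out than that contact. I went by the contact.

**Not checked:** I did no pull test on the lock, and hand-in reported no verdict.

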